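Gauge the spring bores and scrap the blocked heel housing

ROBOT

A 7-joint arm with a two-finger parallel gripper is mounted at the origin on the work surface. World frame = base frame: x ahead of the robot, y to its left, z up, the work surface at z = 0. Lengths are in m, angles in rad, forces in N, time in s.
With the tool pointing down it reaches from about 0.4 to 0.85 m from the base axis. Payload 4.5 kg.
Tool frame: the origin (TCP) lies between the finger pads; the fingertips stand 19 mm ahead of it and the grasp point (between the pads) is the TCP (r.tips_ahead is the distance from the TCP to the fingertips, in m); z points along the fingers, y is the line along which they close (so a half turn about z gives the same grasp; the last joint's range is limited). The gripper opens to 88 mm and grips with 3 to 60 N. Pads are 18 mm wide; open, the fingers measure 123 mm over their backs; the gripper's body (75 mm by 187 mm) begins 45 mm behind the grasp point.
Start: joints at [1.357, 0.689, -0.195, 1.565, 0.157, 0.902, -0.215], TCP at [0.153, -0.606, 0.258] pointing down, gripper open.
Joint ranges: [-3.01, 3.01], [-0.46, 2.08], [-1.47, 1.51], [0.13, 2.56], [-1, 4.14], [0.04, 2.09], [-2.66, 2.66]. Speed limits (rad/s): [2.57, 2.57, 3.14, 3.14, 3.14, 3.14, 3.14].

INTERFACE

Orientations are given as a unit quaternion [x, y, z, w].
In Python, from plant import r, cams, models gives the robot as it stands. The module is installed in compiled form; this text tells all that it offers.
- The arm moves only by the tool jog_arm, never from a script. Its arguments are lists of equal length, an entry for each row: "turn": the turn, a rotation vector about the tool's x, y, z in rad, a list of three; "translation": the shift along the tool's x, y, z in m, a list of three; "grip": the closure, from 0 (fully open) to 1 (shut). In form: {"turn": [[ax, ay, az], ...], "translation": [[tx, ty, tz], ...], "grip": [grip, ...]}. A call has 1 to 20 rows; each row is the pose to reach, as a shift and turn from the pose commanded when the call began, along the tool's axes at that moment; what a row does not reach only later rows make up. A row lasts 1/8 s, in which the tool goes at most 62.5 mm and 10.7 degrees, less where a joint would pass 70% of its speed; a pose out of reach is approached as far as the arm can. A call with a gripper value outside its range is refused whole. The fingers move at their own pace and stop on an object; "force" is the grip in N (left out, the last holds). Time passes only in rows, so rows that repeat a pose let the fingers close. It gives the time, the measured TCP pose, the force, the opening and the grip force at its end, in the units of the state.
- r.get_state(): the state, without advancing time (a new reading comes with each control period).
- cams.snapshot(name): name is "scene" or "top"; returns the picture (400x640x3 uint8, red, green, blue); there is no depth.
- cams.camera_params(name): a dict with "fx", "fy", "cx", "cy" (pixels), "eye" and "orientation" of the camera in the world. Camera axes: x right, y up, looking along -z (the intrinsics and any distortion apply to the point x, -y, -z); pixel columns grow to the right and rows downward; lengths in m; the calibration is good to about 2 mm. A picture is of the moment at which its call begins. camera_params takes no time and is no camera call.
- r.finish_job(): hands the job in; it is judged then, once.
Trained networks look in the newest picture that a camera, given by its name, has taken for a name from the list of things; names that differ only in an ending like _2 or _b are one class to them, and where a whole thing is asked for, a point or a joint stands for the part that bears it (a point fixed in the world has none). Each returns a list of dicts, best first, with "p" (0 to 1); they miss things now and then, are a little off and sometimes report something else, mostly with a low value. They report only what shows in the picture. A call takes as long as a camera call. They do not tell look-alikes from the thing itself.
- models.find_in(camera, name): "position" ([x, y, z] in m, in world coordinates, good to about 4 mm: the middle of the surface that is visible of it).
- models.masks_of(camera, name): "pixels" (400x640 bool, what is visible of it).
- models.place_of(camera, name): "position" ([x, y, z] in m, in world coordinates, good to about 4 mm: a listed point, or the origin of a listed thing).
The state is a dict: "clock": time; "q": joint angles; "qd": joint speeds; "joint_torque": joint torques, N m; "tool_pos": TCP position; "eef_rot": TCP orientation; "contact_force": force on the tool from outside, world axes, zero at the start; "moment": the same for the moment, N m; "opening": opening from 0.0 (shut) to 1.0 (fully open); "finger_force": force on a finger pad.
Only numpy, scipy, OpenCV 4.12 (cv2) and the standard library are available. Lean on these libraries where they do the work, as an engineer would, in place of code of your own. Each camera call takes 0.05 s, during which the arm holds its last target. There are 200 camera calls.

TASK

One of the two orange heel housings has a clear spring bore, the other is blocked, and you cannot see which: take the plug gauge by its handle from the wooden stand and try the bores, pushing gently but firmly enough to move the dragging piston and never forcing the gauge: keep the push well below 40 N. Leave the gauge fully home, its collar flush on the top, in the sound housing, standing upright about where it was; then send the blocked housing down the steel chute into the crate. Leave the other things on the counter where they are.

Things in the scene. Friction and masses are not known exactly. Their poses are not given: they have to be found in the camera images.
- gauge: plug gauge, 82 mm long, 150 g, standing upright in its stand. Origin: centre of the pin's lower end, own z up. Steel pin 16 mm wide, 28 mm long with tapered end; green collar 30 mm wide, 28 to 34 mm above the origin; round aluminium handle 22 mm wide, 34 to 82 mm above the origin
- bore_a (a point): bore mouth of housing_a: centre of the bore in its top face, 46 mm above housing_a. Bore 17.5 mm wide, 2 mm chamfer; the brass piston stands 3 mm below the mouth. If sound, the gauge pushes the piston down until its collar lies on the top face, 28 mm deep; if blocked, a broken stub under the piston stops the gauge dead 12 mm deep, collar 16 mm proud.
- bore_b (a point): bore mouth of housing_b: centre of the bore in its top face, 46 mm above housing_b. Bore 17.5 mm wide, 2 mm chamfer; the brass piston stands 3 mm below the mouth. If sound, the gauge pushes the piston down until its collar lies on the top face, 28 mm deep; if blocked, a broken stub under the piston stops the gauge dead 12 mm deep, collar 16 mm proud.
- gauge_stand: fixed dark wooden block 70 x 70 x 40 mm with one 19 mm hole in its top, 34 mm deep, in which the gauge hangs by its collar; origin centre of underside
- housing_a: orange plastic heel housing, upright and loose, 280 g, the one on the robot's right. Block 58 (own x) x 42 (own y) x 46 mm high, flat sides to grip across own y; low black feet reach to own x = +49 mm (30 mm high) and -41 mm (22 mm high). Origin: on the underside, on the bore's axis; own z up. A piston in the bore drags with about 6 N all the way and does not spring back.
- housing_b: orange plastic heel housing, upright and loose, 280 g, the one on the robot's left. Block 58 (own x) x 42 (own y) x 46 mm high, flat sides to grip across own y; low black feet reach to own x = +49 mm (30 mm high) and -41 mm (22 mm high). Origin: on the underside, on the bore's axis; own z up. A piston in the bore drags with about 6 N all the way and does not spring back.
- chute: fixed steel chute on a copper-topped ledge 150 mm high, left of the counter. Origin: on the counter below the middle of the ledge's outer edge; own +y points left, down the chute. Ledge: own y -84 mm to 0, 206 mm wide. From own y = 0 the bed falls at 45 degrees (height 156 mm - own y) to y = 96 mm; inner width 170 mm, walls 38 mm. Below it a 100 mm high crate, own y 30 to 370, x -140 to 140 mm
- cracked_heel: cracked grey plastic heel housing, 70 x 45 x 52 mm, no bore; bystander, origin centre of underside
- toe_cup: red plastic toe cup, 60 x 65 x 42 mm; bystander, origin centre of underside
- drill_guide: brass drill guide plate, 50 x 100 x 12 mm with three small holes; bystander, origin centre of underside
- brake_1: steel ski brake, a U of 6 mm wire about 135 x 85 x 8 mm lying flat; bystander, origin near its middle on the counter
- brake_2: the other steel ski brake, same size; bystander
- driver: screwdriver with yellow handle lying near the gauge stand; bystander
Things that resemble listed ones, but are neither listed nor needed, are in the scene too. Of the things like the gauge, leave any that is blue or pink; of the rest the smaller one is meant.

How it is judged:
By the outcome, as a careful person would: the job done as asked, in the order asked, and still so for the second after the job is handed in, with the robot touching nothing.
It also fails if it takes over 72 s, if anything falls off the work surface, if the arm or the gripper's body presses on something with over 40 N, if the wrist force passes 120 N, or if a joint passes its speed limit or range.

## Working session

There is one attempt and no reset: what is moved stays moved. The work goes in short steps, Python scripts to look and compute and a tool call to move; the robot and the scene stay as the last step left them, time stands still between calls to the robot, and variables do not carry over. Pictures are saved under pics/ and viewed, at most 10 in all, crops included, and the job is handed in when it is done.

Besides the shell and the picture viewer there is one more tool, called after ">>>" by a JSON object that holds its "name" and its "arguments", one argument or row to a line. jog_arm: Moves the arm, as the interface text tells. Its arguments: {"type":"object","properties":{"turn":{"type":"array"},"translation":{"type":"array"},"grip":{"type":"array"},"force":{"type":"number"}},"required":["turn","translation","grip"]}

```bash
mkdir -p pics
python3 - <<'E'
from plant import r,cams,models
import cv2,numpy as np
for c in ("scene","top"):
    im=cams.snapshot(c); cv2.imwrite(f"pics/{c}0.png",im[:,:,::-1])
    p=cams.camera_params(c); print(c,{k:np.round(v,4).tolist() if not isinstance(v,str) else v for k,v in p.items()})
for n in ["gauge","bore_a","housing_a","gauge_stand","chute"]:
    for c in ("scene","top"):
        print(n,c,[(round(d['p'],2),np.round(d['position'],3).tolist()) for d in models.place_of(c,n)][:5])
s=r.get_state();print(s['clock'],s['tool_pos'],s['eef_rot'],s['opening'],r.tips_ahead)
E
```

```text
scene {'fx': 441.3366, 'fy': 441.3366, 'cx': 318.7898, 'cy': 197.2429, 'eye': [0.9941, -0.8847, 0.7276], 'orientation': [0.4535, 0.1127, 0.2367, 0.8518]}
top {'fx': 425.9075, 'fy': 425.9075, 'cx': 325.8017, 'cy': 198.7209, 'eye': [0.2725, -0.038, 1.3821], 'orientation': [-0.0738, 0.0569, 0.715, -0.6929]}
gauge scene [(0.85, [0.482, -0.395, -0.001]), (0.82, [0.492, -0.302, 0.009]), (0.75, [0.605, -0.272, 0.0]), (0.75, [0.409, -0.196, 0.008])]
gauge top [(0.71, [0.409, -0.197, -0.002]), (0.67, [0.666, 0.116, -0.002]), (0.51, [0.477, -0.395, -0.004]), (0.5, [0.606, -0.277, -0.001]), (0.42, [0.495, -0.304, 0.011])]
bore_a scene [(0.86, [0.454, 0.149, 0.045]), (0.84, [0.528, -0.054, 0.044]), (0.61, [0.697, -0.045, -0.002]), (0.56, [0.697, -0.213, -0.002])]
bore_a top [(0.78, [0.453, 0.143, 0.047]), (0.55, [0.522, -0.048, 0.048])]
housing_a scene [(0.83, [0.522, -0.048, -0.001]), (0.57, [0.454, 0.142, 0.0])]
housing_a top [(0.57, [0.52, -0.049, 0.0])]
gauge_stand scene [(0.84, [0.491, -0.305, 0.001])]
gauge_stand top [(0.56, [0.494, -0.303, -0.001]), (0.39, [0.495, -0.304, 0.007])]
chute scene [(0.66, [0.557, 0.372, 0.0]), (0.38, [0.492, -0.303, 0.002])]
chute top [(0.84, [0.552, 0.367, 0.001])]
0.6 [ 0.15328596 -0.60594426  0.25776514] [ 9.92333366e-01  1.23589990e-01 -1.38310497e-05  6.53408386e-05] 1.0017336397514813 0.019
```

View pics/scene0.png

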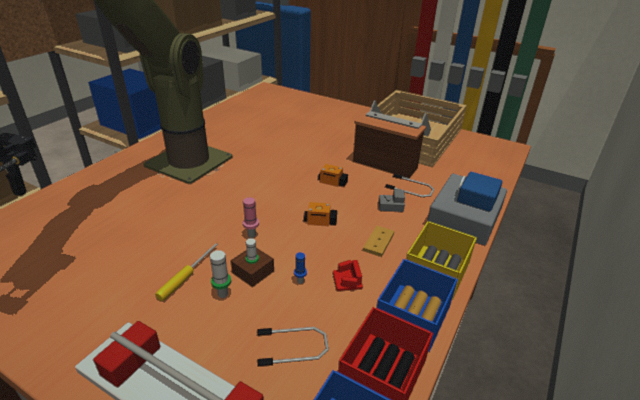

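View pics/top0.png

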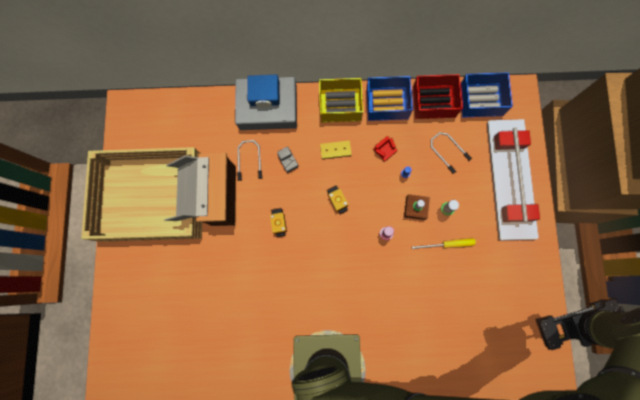

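The first picture shows four gauge-like things in the scene view: pink (249,212), blue (300,265), a larger green-collared one standing on the counter (219,270), and a smaller green-collared one in the wooden stand (251,250). Pink and blue are excluded. Of the other two, the smaller one in the stand fits. I'll confirm it in a crop and measure the housing yaws.

```bash
cat > h.py <<'E'
from plant import r,cams,models
import cv2,numpy as np
from scipy.spatial.transform import Rotation as R
def cam(c):
    p=cams.camera_params(c); return p,R.from_quat(p['orientation']).as_matrix(),np.array(p['eye'])
def proj(c,P):
    p,M,e=cam(c); q=(np.atleast_2d(P)-e)@M
    return np.c_[p['cx']+p['fx']*q[:,0]/-q[:,2], p['cy']+p['fy']*-q[:,1]/-q[:,2]]
def back(c,uv,z):
    p,M,e=cam(c); uv=np.atleast_2d(uv).astype(float)
    d=np.c_[(uv[:,0]-p['cx'])/p['fx'],-(uv[:,1]-p['cy'])/p['fy'],-np.ones(len(uv))]@M.T
    return e+d*((z-e[2])/d[:,2])[:,None]
def tool(P):  # world point -> shift in current tool axes
    s=r.get_state(); return R.from_quat(s['eef_rot']).inv().apply(np.array(P)-s['tool_pos'])
E
python3 - <<'E'
from h import *
S=cams.snapshot("scene");T=cams.snapshot("top")
def crop(im,x,y,w,h,k): return cv2.resize(im[y:y+h,x:x+w,::-1],None,fx=k,fy=k,interpolation=cv2.INTER_CUBIC)
a=crop(S,190,190,130,100,3); b=crop(S,300,150,130,100,3)
c=crop(T,380,170,130,100,3); d=crop(T,250,160,130,100,3)
cv2.imwrite("pics/crop1.png",np.vstack([np.hstack([a,b]),np.hstack([c,d])]))
for c,im in(("scene",S),("top",T)):
    h=cv2.cvtColor(im,cv2.COLOR_RGB2HSV)
    m=cv2.inRange(h,(45,90,40),(85,255,255)); n,_,st,ce=cv2.connectedComponentsWithStats(m)
    for i in range(1,n):
        if st[i,4]>5: print(c,"green",st[i].tolist(),ce[i].round(1),back(c,ce[i],.037)[0].round(4))
    for d in models.masks_of(c,"housing_a")[:4]:
        px=d['pixels']; ys,xs=np.nonzero(px); 
        print(c,"mask",round(d['p'],2),len(xs),xs.mean().round(1),ys.mean().round(1))
    o=cv2.inRange(h,(10,150,120),(24,255,255)) if c=="top" else None
E
```

```text
scene green [514, 0, 37, 76, 1159] [531.6  36.2] [0.7171 2.2444 0.037 ]
scene green [497, 95, 25, 44, 553] [508.8 116.6] [0.8391 0.8723 0.037 ]
scene green [245, 255, 14, 9, 55] [252.  259.6] [ 0.4943 -0.3031  0.037 ]
scene green [211, 274, 20, 15, 121] [221.2 283.4] [ 0.4843 -0.3976  0.037 ]
scene mask 0.94 689 319.9 214.4
scene mask 0.74 548 332.3 175.5
top green [413, 202, 9, 9, 26] [415.9 206.7] [ 0.4895 -0.2955  0.037 ]
top green [441, 203, 6, 7, 15] [443.1 205.9] [ 0.4892 -0.3816  0.037 ]
top mask 0.79 346 337.2 198.8
top mask 0.56 389 278.0 221.6
```

View pics/crop1.png

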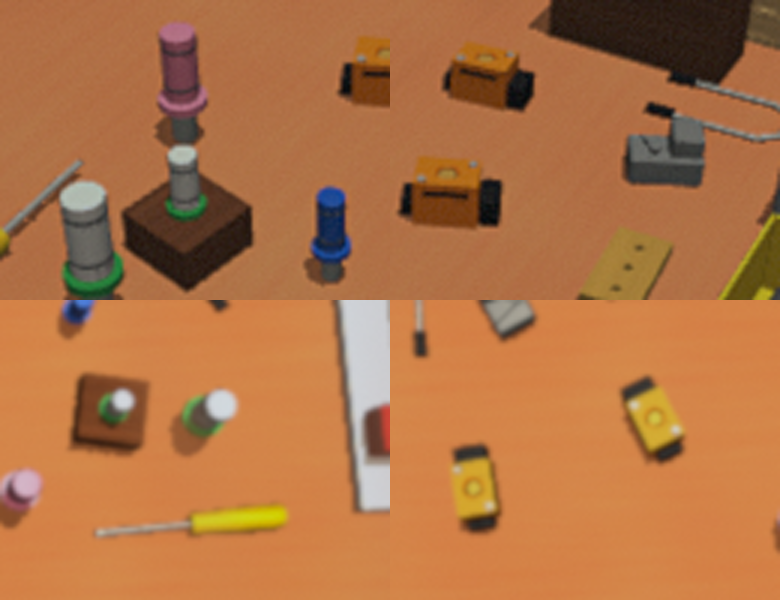

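The second picture is the top view, with the large gauge at (450,207), the stand at (417,207), and the housings at (337,199) and (278,221). The crop confirms the target: it is the slim green-collared gauge seated in the wooden block, while the larger one stands on the counter at (219,270). I'll move over it with the fingers along world x.

>>> {"name": "jog_arm", "arguments": {
  "turn": [
    [0,0,-0.18],
    [0,0,-0.36],
    [0,0,-0.54],
    [0,0,-0.72],
    [0,0,-0.9],
    [0,0,-1.08],
    [0,0,-1.26],
    [0,0,-1.323],
    [0,0,-1.323],
    [0,0,-1.323]
  ],
  "translation": [
    [0.05,-0.026,0.007],
    [0.1,-0.052,0.014],
    [0.15,-0.078,0.021],
    [0.2,-0.104,0.028],
    [0.25,-0.13,0.035],
    [0.3,-0.156,0.043],
    [0.35,-0.182,0.05],
    [0.404,-0.21,0.058],
    [0.404,-0.21,0.058],
    [0.404,-0.21,0.058]
  ],
  "grip": [0.3,0.3,0.3,0.3,0.3,0.3,0.3,0.3,0.3,0.3]
}}

```text
clock: 2.05
tool_pos: [0.493, -0.3038, 0.1996]
eef_rot: [0.707, 0.707, -0.001, -0.0]
contact_force: [-1.4, -0.3, -0.3]
opening: 0.699
finger_force: 0.0
```

Run:
```python
from h import *
s=r.get_state();print(s['clock'],s['tool_pos'].round(4),R.from_quat(s['eef_rot']).as_matrix().round(3).tolist(),s['opening'],np.round(s['contact_force'],2))
T=cams.snapshot("top");S=cams.snapshot("scene")
for n in("bore_a","housing_a","gauge","chute"):
  for c in("scene","top"):
    print(n,c,[(round(d['p'],2),np.round(d['position'],4).tolist()) for d in models.place_of(c,n)][:5])
k=4
for nm,x,y in(("a",337,199),("b",278,221)):
    im=cv2.resize(T[y-20:y+20,x-20:x+20],None,fx=k,fy=k,interpolation=cv2.INTER_CUBIC)
    h=cv2.cvtColor(im,cv2.COLOR_RGB2HSV)
    m=cv2.inRange(h,(19,120,110),(35,255,255))
    n,l,st,ce=cv2.connectedComponentsWithStats(m); i=1+np.argmax(st[1:,4])
    pts=np.argwhere(cv2.morphologyEx((l==i).astype(np.uint8),cv2.MORPH_CLOSE,np.ones((9,9))))[:,::-1]
    pts=(pts+.5)/k-.5+[x-20,y-20]
    P=back("top",pts,.046)[:,:2].astype(np.float32)
    rc=cv2.minAreaRect(P*1000); C=np.cov(P.T);w,v=np.linalg.eigh(C)
    print(nm,h[80,80],"rect",rc,"mean",P.mean(0).round(4),"axis",v[:,1].round(3),"sizes",np.sqrt(12*w).round(4))
```

```text
2.05 [ 0.493  -0.3038  0.1996] [[0.0, 1.0, -0.001], [1.0, -0.0, -0.001], [-0.001, -0.001, -1.0]] 0.6991162383459658 [-1.4  -0.28 -0.31]
bore_a scene [(0.9, [0.5279, -0.0521, 0.0459]), (0.87, [0.4553, 0.1472, 0.0439]), (0.47, [0.4536, 0.1448, 0.0007])]
bore_a top [(0.87, [0.4506, 0.1438, 0.0439]), (0.8, [0.5226, -0.049, 0.0466])]
housing_a scene [(0.76, [0.4528, 0.142, 0.0019]), (0.63, [0.5202, -0.0501, -0.0023])]
housing_a top [(0.81, [0.5215, -0.0499, 0.0005]), (0.75, [0.4502, 0.1457, 0.0012])]
gauge scene [(0.93, [0.4814, -0.3947, 0.0002]), (0.93, [0.4105, -0.1943, 0.0062]), (0.64, [0.4938, -0.3042, 0.0139]), (0.59, [0.6057, -0.2693, -0.0003]), (0.3, [0.6943, 0.2481, -0.0017])]
gauge top [(0.72, [0.4089, -0.1987, -0.0023]), (0.57, [0.4945, -0.3022, 0.0105]), (0.55, [0.6097, -0.2747, -0.001]), (0.43, [0.4778, -0.3916, -0.0021]), (0.43, [0.5498, 0.3655, 0.0024])]
chute scene [(0.87, [0.5555, 0.3704, 0.0022])]
chute top [(0.59, [0.5492, 0.3668, 0.0021])]
a [ 26 170 226] rect ((520.9807739257812, -47.721065521240234), (63.57692337036133, 44.50079345703125), 25.107715606689453) mean [ 0.5208 -0.0477] axis [-0.966 -0.257] sizes [0.0419 0.0608]
b [ 23 180 223] rect ((453.12054443359375, 145.7096405029297), (63.484474182128906, 43.49123001098633), 7.7871575355529785) mean [0.4533 0.1459] axis [-0.999 -0.051] sizes [0.0416 0.0601]
```

>>> {"name": "jog_arm", "arguments": {
  "turn": [
    [0,0,0],
    [0,0,0],
    [0,0,0],
    [0,0,0],
    [0,0,0],
    [0,0,0],
    [0,0,0],
    [0,0,0]
  ],
  "translation": [
    [0,0,0.05],
    [0,0.0005,0.1],
    [0,0.0005,0.127],
    [0,0.0005,0.127],
    [0,0.0005,0.127],
    [0,0.0005,0.127],
    [0,0.0005,0.127],
    [0,0.0005,0.127]
  ],
  "grip": [0.3,0.3,0.3,0.4,0.9,0.9,0.9,0.9],
  "force": 30
}}

```text
clock: 3.55
tool_pos: [0.4943, -0.3036, 0.0736]
eef_rot: [0.707, 0.707, 0.0, 0.001]
contact_force: [-1.0, -0.2, 5.1]
opening: 0.237
finger_force: 30.0
```

>>> {"name": "jog_arm", "arguments": {
  "turn": [
    [0,0,0],
    [0,0,0],
    [0,0,0],
    [0,0,0],
    [0,0,0],
    [0,0,0],
    [0,0,0],
    [0,0,0],
    [0,0,0],
    [0,0,0],
    [0,0,0]
  ],
  "translation": [
    [0,0,-0.04],
    [0,0,-0.09],
    [0.03,0.004,-0.11],
    [0.08,0.008,-0.11],
    [0.13,0.014,-0.11],
    [0.18,0.02,-0.11],
    [0.23,0.025,-0.09],
    [0.255,0.027,-0.07],
    [0.255,0.027,-0.056],
    [0.255,0.027,-0.056],
    [0.255,0.027,-0.056]
  ],
  "grip": [0.9,0.9,0.9,0.9,0.9,0.9,0.9,0.9,0.9,0.9,0.9]
}}

```text
clock: 4.92
tool_pos: [0.521, -0.0502, 0.129]
eef_rot: [0.708, 0.706, -0.0, 0.001]
contact_force: [0.1, 0.0, -1.9]
opening: 0.239
finger_force: 30.0
```

Run:
```python
from h import *
s=r.get_state();p=s['tool_pos'];print(s['clock'],p.round(4),s['opening'],np.round(s['contact_force'],2))
im=cams.snapshot("scene").copy()
T=cams.snapshot("top").copy()
def crop(im,c,P,n=24,k=14):
    uv=proj(c,P)[0]; x,y=np.round(uv).astype(int)
    return x,y,cv2.resize(im[y-n:y+n,x-n:x+n,::-1],None,fx=k,fy=k,interpolation=cv2.INTER_CUBIC)
P=[.5215,-.049,.055]
out=[]
for c,i in(("scene",im),("top",T)):
    x,y,o=crop(i,c,P,24,8)
    f=lambda Q:tuple(int(v) for v in ((proj(c,Q)[0]-[x-24,y-24]+.5)*8))
    o2=o.copy()
    cv2.circle(o2,f([p[0],p[1],p[2]-.0616]),3,(255,0,255),-1)
    cv2.circle(o2,f([.5215,-.049,.046]),3,(255,0,0),-1)
    out.append(np.hstack([o,o2]))
cv2.imwrite("pics/hov.png",np.hstack(out)[:, :] if False else np.vstack([out[0],out[1]]))
for n in("gauge","bore_a"):
  for c in("scene","top"):
    print(n,c,[(round(d['p'],2),np.round(d['position'],4).tolist()) for d in models.place_of(c,n)][:5])
```

```text
4.925 [ 0.521  -0.0502  0.129 ] 0.23894880194489734 [ 0.12  0.03 -1.89]
gauge scene [(0.94, [0.4066, -0.1944, 0.002]), (0.9, [0.48, -0.3933, -0.0003]), (0.75, [0.5229, -0.0471, 0.065]), (0.6, [0.6044, -0.2734, -0.0003]), (0.21, [0.6584, 0.1127, -0.0012])]
gauge top [(0.74, [0.4782, -0.3931, -0.0056]), (0.54, [0.6059, -0.276, -0.0025])]
bore_a scene [(0.76, [0.523, -0.0539, 0.0493]), (0.67, [0.6605, 0.1142, -0.0007]), (0.45, [0.4537, 0.148, 0.041])]
bore_a top [(0.74, [0.4513, 0.1475, 0.0459])]
```

View pics/hov.png

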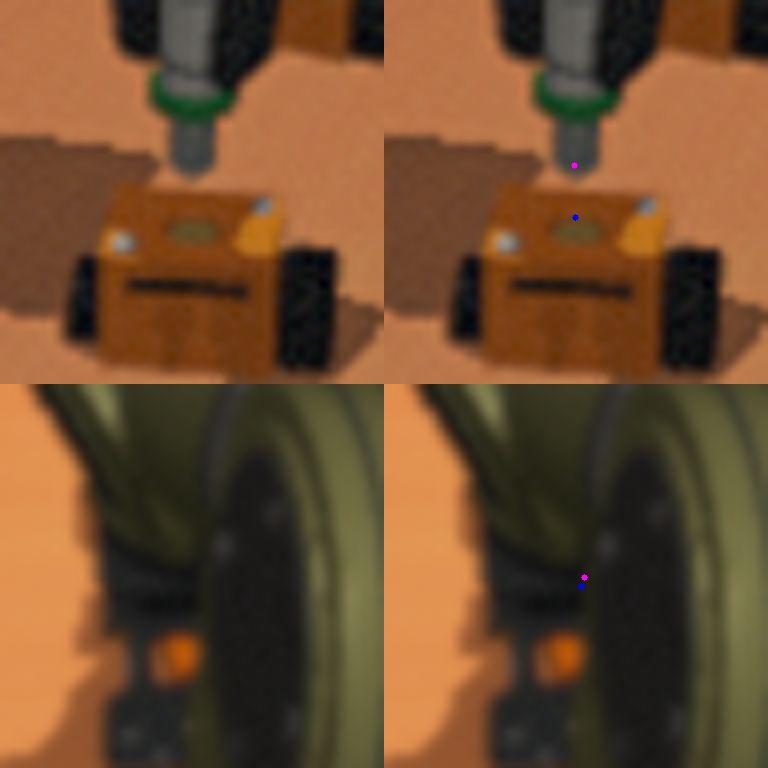

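The crop of the scene view shows the pin tip at crop (194,168), directly above the bore, whose mouth is at about (192,222). They line up to about 1–2 mm, so I'll go down gently with a 1 mm correction in x.

>>> {"name": "jog_arm", "arguments": {
  "turn": [
    [0,0,0],
    [0,0,0],
    [0,0,0],
    [0,0,0],
    [0,0,0]
  ],
  "translation": [
    [0,0.001,0.01],
    [0,0.001,0.018],
    [0,0.001,0.021],
    [0,0.001,0.0235],
    [0,0.001,0.0235]
  ],
  "grip": [0.9,0.9,0.9,0.9,0.9]
}}

```text
clock: 5.85
tool_pos: [0.5218, -0.0485, 0.1065]
eef_rot: [0.707, 0.707, -0.0, 0.001]
contact_force: [-2.6, -0.4, 14.6]
opening: 0.239
finger_force: 30.0
```

>>> {"name": "jog_arm", "arguments": {
  "turn": [
    [0,0,0],
    [0,0,0],
    [0,0,0],
    [0,0,0]
  ],
  "translation": [
    [-0.001,-0.0015,-0.003],
    [-0.001,-0.0015,-0.003],
    [-0.001,-0.0015,-0.001],
    [-0.001,-0.0015,0.0]
  ],
  "grip": [0.9,0.9,0.9,0.9]
}}

```text
clock: 6.35
tool_pos: [0.521, -0.0494, 0.1063]
eef_rot: [0.707, 0.707, 0.0, 0.001]
contact_force: [-3.2, -0.5, 19.8]
opening: 0.24
finger_force: 30.1
```

Run:
```python
from h import *
s=r.get_state();p=s['tool_pos'];print(s['clock'],p.round(4),np.round(s['contact_force'],2),np.round(s['moment'],3))
im=cams.snapshot("scene").copy()
x,y=proj("scene",[.5215,-.049,.05])[0].round().astype(int)
o=cv2.resize(im[y-24:y+24,x-24:x+24,::-1],None,fx=12,fy=12,interpolation=cv2.INTER_CUBIC)
cv2.imwrite("pics/hov2.png",o)
```

```text
6.35 [ 0.521  -0.0494  0.1063] [-3.16 -0.48 19.79] [-0.205  0.677 -0.021]
```

View pics/hov2.png

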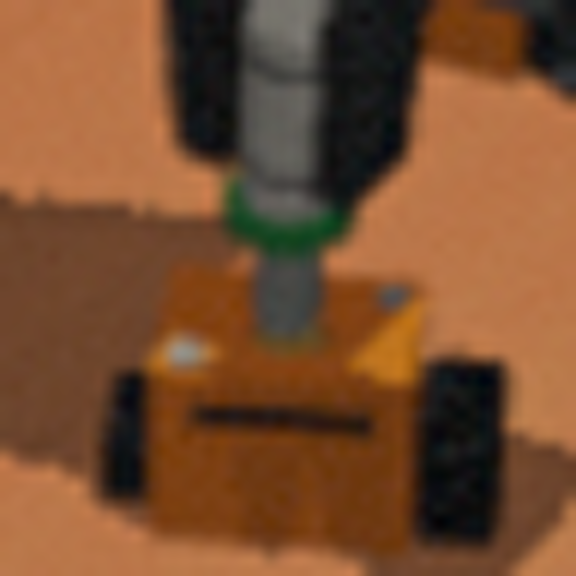

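The crop shows the pin end at (288,338) with a sliver of brass visible below it. The bore is therefore 2–3 mm nearer the scene camera (+x, −y), so I'll correct that way.

>>> {"name": "jog_arm", "arguments": {
  "turn": [
    [0,0,0],
    [0,0,0],
    [0,0,0],
    [0,0,0]
  ],
  "translation": [
    [-0.002,0.001,-0.003],
    [-0.0022,0.0012,-0.003],
    [-0.0022,0.0012,-0.001],
    [-0.0022,0.0012,0.0]
  ],
  "grip": [0.9,0.9,0.9,0.9]
}}

```text
clock: 6.9
tool_pos: [0.5219, -0.0514, 0.1049]
eef_rot: [0.707, 0.707, 0.0, 0.0]
contact_force: [0.1, -0.2, -0.1]
opening: 0.239
finger_force: 30.0
```

>>> {"name": "jog_arm", "arguments": {
  "turn": [
    [0,0,0],
    [0,0,0],
    [0,0,0]
  ],
  "translation": [
    [0,0,0.002],
    [0,0,0.004],
    [0,0,0.006]
  ],
  "grip": [0.9,0.9,0.9]
}}

```text
clock: 7.28
tool_pos: [0.5224, -0.0514, 0.0998]
eef_rot: [0.707, 0.707, 0.001, 0.001]
contact_force: [0.2, -0.6, 6.4]
opening: 0.24
finger_force: 30.0
```

>>> {"name": "jog_arm", "arguments": {
  "turn": [
    [0,0,0],
    [0,0,0],
    [0,0,0]
  ],
  "translation": [
    [0,0,0.002],
    [0,0,0.004],
    [0,0,0.005]
  ],
  "grip": [0.9,0.9,0.9]
}}

```text
clock: 7.65
tool_pos: [0.5225, -0.0514, 0.0953]
eef_rot: [0.707, 0.707, 0.001, 0.001]
contact_force: [-1.2, 0.3, 17.8]
opening: 0.24
finger_force: 30.0
```

>>> {"name": "jog_arm", "arguments": {
  "turn": [
    [0,0,0],
    [0,0,0]
  ],
  "translation": [
    [0,0,0.0005],
    [0,0,0.0005]
  ],
  "grip": [0.9,0.9]
}}

```text
clock: 7.9
tool_pos: [0.5225, -0.0514, 0.0953]
eef_rot: [0.707, 0.707, 0.001, 0.001]
contact_force: [-0.7, -0.4, 15.5]
opening: 0.239
finger_force: 30.0
```

At 12 mm the gauge stops dead at about 16 N with no motion, so housing_a looks blocked. Next is housing_b.

>>> {"name": "jog_arm", "arguments": {
  "turn": [
    [0,0,0],
    [0,0,0],
    [0,0,0],
    [0,0,0],
    [0,0,0],
    [0,0,0],
    [0,0,0],
    [0,0,0],
    [0,0,0],
    [0,0,0],
    [0,0,0]
  ],
  "translation": [
    [0,0,-0.01],
    [0,0,-0.025],
    [0,0,-0.05],
    [0.04,-0.014,-0.055],
    [0.08,-0.028,-0.055],
    [0.12,-0.042,-0.055],
    [0.16,-0.056,-0.05],
    [0.1955,-0.0685,-0.04],
    [0.1955,-0.0685,-0.035],
    [0.1955,-0.0685,-0.035],
    [0.1955,-0.0685,-0.035]
  ],
  "grip": [0.9,0.9,0.9,0.9,0.9,0.9,0.9,0.9,0.9,0.9,0.9]
}}

```text
clock: 9.28
tool_pos: [0.4536, 0.1426, 0.1289]
eef_rot: [0.708, 0.706, -0.0, 0.0]
contact_force: [-0.3, -0.2, -1.5]
opening: 0.241
finger_force: 30.0
```

Run:
```python
from h import *
s=r.get_state();p=s['tool_pos'];print(s['clock'],p.round(4),np.round(s['contact_force'],2))
S0=cv2.imread("pics/scene0.png");T0=cv2.imread("pics/top0.png");k=8;n=24
S1=cams.snapshot("scene")[:,:,::-1].copy()
def crop(im,c,P):
    x,y=proj(c,P)[0].round().astype(int); return x,y,cv2.resize(im[y-n:y+n,x-n:x+n],None,fx=k,fy=k,interpolation=cv2.INTER_CUBIC)
A=[.5225,-.0514,.046];B=[.454,.144,.046]; out=[]
for im,c,P in((S0,"scene",A),(S0,"scene",B),(T0,"top",A),(T0,"top",B)):
    x,y,o=crop(im,c,P); u=((proj(c,P)[0]-[x-n,y-n]+.5)*k).round(1)
    out.append(o); print(c,"pred",u)
cur=crop(S1,"scene",B)[2]; cu=((proj("scene",[p[0],p[1],p[2]-.0616])[0]-proj("scene",B)[0].round()+n+.5)*k); print("pin pred",cu.round(1))
blank=crop(S1,"scene",A)[2]
cv2.imwrite("pics/b1.png",np.vstack([np.hstack([out[0],out[1]]),np.hstack([out[2],out[3]]),np.hstack([cur,blank])]))
```

```text
9.275 [0.4536 0.1426 0.1289] [-0.29 -0.24 -1.46]
scene pred [198.8 197.6]
scene pred [199.6 193.7]
top pred [195.2 192. ]
top pred [196.1 194.2]
pin pred [199.  146.1]
```

View pics/b1.png

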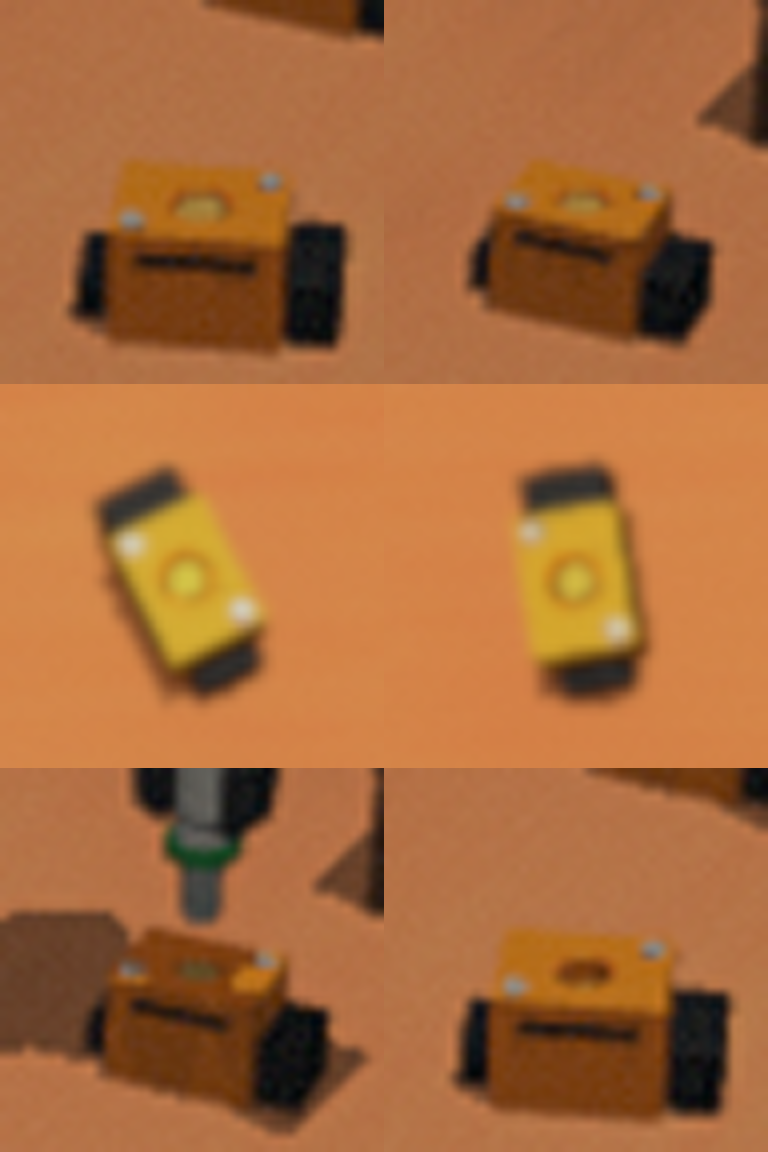

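The crops show brass centres offset equally from the prediction for A and B in both views, so B's bore is at about (0.4537, 0.1433). The bottom-right crop shows A's piston pushed down and the housing unmoved.

>>> {"name": "jog_arm", "arguments": {
  "turn": [
    [0,0,0],
    [0,0,0],
    [0,0,0],
    [0,0,0],
    [0,0,0]
  ],
  "translation": [
    [-0.0008,-0.0003,0.01],
    [-0.0008,-0.0003,0.017],
    [-0.0008,-0.0003,0.021],
    [-0.0008,-0.0003,0.0235],
    [-0.0008,-0.0003,0.0245]
  ],
  "grip": [0.9,0.9,0.9,0.9,0.9]
}}

```text
clock: 9.95
tool_pos: [0.4531, 0.1433, 0.1044]
eef_rot: [0.707, 0.707, 0.0, 0.0]
contact_force: [-1.0, -0.4, 7.7]
opening: 0.239
finger_force: 30.0
```

>>> {"name": "jog_arm", "arguments": {
  "turn": [
    [0,0,0],
    [0,0,0],
    [0,0,0]
  ],
  "translation": [
    [0,0,0.002],
    [0,0,0.004],
    [0,0,0.006]
  ],
  "grip": [0.9,0.9,0.9]
}}

```text
clock: 10.32
tool_pos: [0.4534, 0.1433, 0.0989]
eef_rot: [0.707, 0.707, 0.001, 0.001]
contact_force: [0.5, -0.2, 6.2]
opening: 0.239
finger_force: 30.0
```

Sliding at 6 N. Next I'll pass the 12 mm depth.

>>> {"name": "jog_arm", "arguments": {
  "turn": [
    [0,0,0],
    [0,0,0],
    [0,0,0],
    [0,0,0]
  ],
  "translation": [
    [0,0,0.002],
    [0,0,0.004],
    [0,0,0.006],
    [0,0,0.008]
  ],
  "grip": [0.9,0.9,0.9,0.9]
}}

```text
clock: 10.82
tool_pos: [0.4535, 0.1433, 0.0909]
eef_rot: [0.707, 0.707, 0.001, 0.001]
contact_force: [0.1, -0.8, 6.0]
opening: 0.24
finger_force: 30.0
```

B is past 17 mm at 6 N, so it is the sound one. I'll seat the gauge home.

>>> {"name": "jog_arm", "arguments": {
  "turn": [
    [0,0,0],
    [0,0,0],
    [0,0,0],
    [0,0,0],
    [0,0,0]
  ],
  "translation": [
    [0,0,0.003],
    [0,0,0.006],
    [0,0,0.009],
    [0,0,0.011],
    [0,0,0.012]
  ],
  "grip": [0.9,0.9,0.9,0.9,0.9]
}}

```text
clock: 11.45
tool_pos: [0.4535, 0.1433, 0.0794]
eef_rot: [0.707, 0.707, 0.001, 0.001]
contact_force: [-1.8, -0.3, 22.5]
opening: 0.237
finger_force: 30.0
```

Seated at the expected height, with the force rising. I'll release, lift, and swing over housing_a.

>>> {"name": "jog_arm", "arguments": {
  "turn": [
    [0,0,0],
    [0,0,0],
    [0,0,0],
    [0,0,0],
    [0,0,0],
    [0,0,0],
    [0,0,0.15],
    [0,0,0.33],
    [0,0,0.51],
    [0,0,0.69],
    [0,0,0.87],
    [0,0,1.05],
    [0,0,1.134],
    [0,0,1.134],
    [0,0,1.134]
  ],
  "translation": [
    [0,0,-0.001],
    [0,0,-0.001],
    [0,0,-0.001],
    [0,0,-0.015],
    [0,0,-0.04],
    [0,0,-0.07],
    [-0.04,0.014,-0.08],
    [-0.08,0.028,-0.08],
    [-0.12,0.042,-0.08],
    [-0.16,0.056,-0.06],
    [-0.1947,0.069,-0.05],
    [-0.1947,0.069,-0.045],
    [-0.1947,0.069,-0.045],
    [-0.1947,0.069,-0.045],
    [-0.1947,0.069,-0.045]
  ],
  "grip": [0.4,0.3,0.3,0.3,0.3,0.2,0,0,0,0,0,0,0,0,0]
}}

```text
clock: 13.32
tool_pos: [0.5218, -0.0513, 0.1232]
eef_rot: [0.976, 0.218, -0.0, -0.0]
contact_force: [-0.3, 0.4, -0.6]
opening: 0.998
finger_force: 0.0
```

Run:
```python
from h import *
s=r.get_state();p=s['tool_pos'];print(s['clock'],p.round(4),R.from_quat(s['eef_rot']).as_matrix().round(3).tolist(),s['opening'],s['q'].round(2))
S1=cams.snapshot("scene")[:,:,::-1].copy()
for c in ("scene",):
  for nm in ("gauge","chute"): print([(round(d['p'],2),np.round(d['position'],4).tolist()) for d in models.place_of(c,nm)][:5])
# chute yaw from top picture at start: red/green not needed, show crop with projected model
T0=cv2.imread("pics/top0.png")
O=np.array([.553,.368,0])
def f(pts,a): 
    c,s_=np.cos(a),np.sin(a); return np.array([[O[0]+c*x-s_*y,O[1]+s_*x+c*y,z] for x,y,z in pts])
im=cv2.resize(T0[130:250,75:245],None,fx=3,fy=3,interpolation=cv2.INTER_CUBIC)
M=[(-.103,-.084,.15),(.103,-.084,.15),(.103,0,.15),(-.103,0,.15),(-.103,-.084,.15)]
N=[(-.14,.03,.1),(.14,.03,.1),(.14,.37,.1),(-.14,.37,.1),(-.14,.03,.1)]
for a,col in((0,(255,0,0)),):
  for m in(M,N):
    u=((proj("top",f(m,a))-[75,130]+.5)*3).astype(np.int32); cv2.polylines(im,[u],False,col,1)
def crop(im,P,n=24,k=7):
    x,y=proj("scene",P)[0].round().astype(int); return cv2.resize(im[y-n:y+n,x-n:x+n],(360,360),interpolation=cv2.INTER_CUBIC)
row=np.hstack([crop(S1,[.4535,.1433,.06]),crop(S1,[.5225,-.0514,.05])])
cv2.imwrite("pics/c1.png",cv2.copyMakeBorder(row,0,0,0,0,0)); 
w=np.zeros((360,720-510,3),np.uint8)
cv2.imwrite("pics/c1.png",np.vstack([row,np.hstack([im,w])])[:, :][:720]); 
x=cv2.imread("pics/c1.png"); cv2.imwrite("pics/c1.png",cv2.resize(x,(600,600)))
```

```text
13.325 [ 0.5218 -0.0513  0.1232] [[0.905, 0.425, -0.0], [0.425, -0.905, 0.0], [-0.0, -0.0, -1.0]] 0.9980789077910999 [ 0.05  0.77 -0.07  1.98  0.13  0.39 -1.25]
[(0.96, [0.409, -0.1989, 0.0063]), (0.87, [0.4823, -0.3945, -0.0007]), (0.83, [0.6031, -0.2748, 0.0009]), (0.48, [0.4529, 0.1474, 0.016]), (0.35, [0.4566, 0.1472, 0.0428])]
[(0.95, [0.5562, 0.3698, 0.0007])]
```

View pics/c1.png

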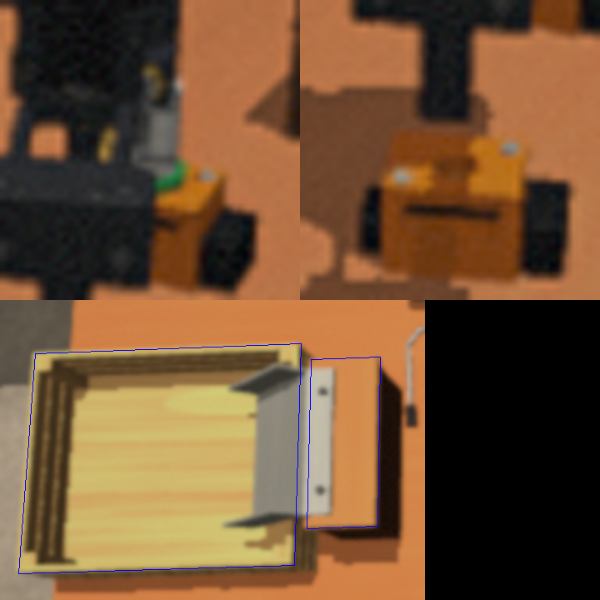

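The left crop shows the gauge's green collar flush on B. The right crop shows the open gripper centred over A. The lower crop shows the ledge and crate outlines matching chute yaw of about 0 with origin near (0.553, 0.368). Now I'll grasp A.

>>> {"name": "jog_arm", "arguments": {
  "turn": [
    [0,0,0],
    [0,0,0],
    [0,0,0],
    [0,0,0],
    [0,0,0],
    [0,0,0],
    [0,0,0],
    [0,0,0]
  ],
  "translation": [
    [0,0,0.05],
    [0,0,0.08],
    [0,0,0.093],
    [0,0,0.093],
    [0,0,0.093],
    [0,0,0.093],
    [0,0,0.093],
    [0,0,0.093]
  ],
  "grip": [0,0,0,0,0.8,0.8,0.8,0.8],
  "force": 30
}}

```text
clock: 14.48
tool_pos: [0.5221, -0.0515, 0.0306]
eef_rot: [0.976, 0.217, 0.0, 0.0]
contact_force: [0.8, 0.1, 0.1]
opening: 0.568
finger_force: 0.0
```

>>> {"name": "jog_arm", "arguments": {
  "turn": [
    [0,0,0],
    [0,0,0],
    [0,0,0]
  ],
  "translation": [
    [0,0,0],
    [0,0,0],
    [0,0,0]
  ],
  "grip": [0.8,0.8,0.8]
}}

```text
clock: 14.85
tool_pos: [0.5219, -0.0514, 0.0304]
eef_rot: [0.976, 0.217, 0.0, 0.0]
contact_force: [0.6, 0.5, 3.3]
opening: 0.473
finger_force: 30.0
```

>>> {"name": "jog_arm", "arguments": {
  "turn": [
    [0,0,0],
    [0,0,0],
    [0,0,0],
    [0,0,0],
    [0,0,-0.15],
    [0,0,-0.3],
    [0,0,-0.45],
    [0,0,-0.6],
    [0,0,-0.75],
    [0,0,-0.9],
    [0,0,-1.05],
    [0,0,-1.134],
    [0,0,-1.134],
    [0,0,-1.134],
    [0,0,-1.134]
  ],
  "translation": [
    [0,0,-0.04],
    [0,0,-0.09],
    [0,0,-0.14],
    [0,0,-0.19],
    [0.02,-0.037,-0.22],
    [0.047,-0.085,-0.22],
    [0.074,-0.134,-0.22],
    [0.101,-0.184,-0.22],
    [0.128,-0.233,-0.22],
    [0.155,-0.282,-0.22],
    [0.182,-0.332,-0.22],
    [0.209,-0.381,-0.22],
    [0.236,-0.43,-0.22],
    [0.236,-0.43,-0.22],
    [0.236,-0.43,-0.22]
  ],
  "grip": [0.8,0.8,0.8,0.8,0.8,0.8,0.8,0.8,0.8,0.8,0.8,0.8,0.8,0.8,0.8]
}}

```text
clock: 16.73
tool_pos: [0.5534, 0.4368, 0.2485]
eef_rot: [0.707, 0.707, -0.002, 0.001]
contact_force: [0.6, -0.9, -3.3]
opening: 0.471
finger_force: 30.0
```

Run:
```python
from h import *
s=r.get_state();print(s['clock'],s['tool_pos'].round(4),R.from_quat(s['eef_rot']).as_matrix().round(3).tolist(),s['opening'],s['q'].round(2))
S1=cams.snapshot("scene")[:,:,::-1]
x=cv2.resize(S1[70:220,300:500],None,fx=3,fy=3,interpolation=cv2.INTER_CUBIC);cv2.imwrite("pics/d1.png",x)
```

```text
16.725 [0.5534 0.4368 0.2485] [[-0.0, 1.0, -0.002], [1.0, 0.0, -0.004], [-0.004, -0.002, -1.0]] 0.471195743939897 [-0.56  0.83 -0.38  1.29  0.32  1.08 -0.97]
```

View pics/d1.png

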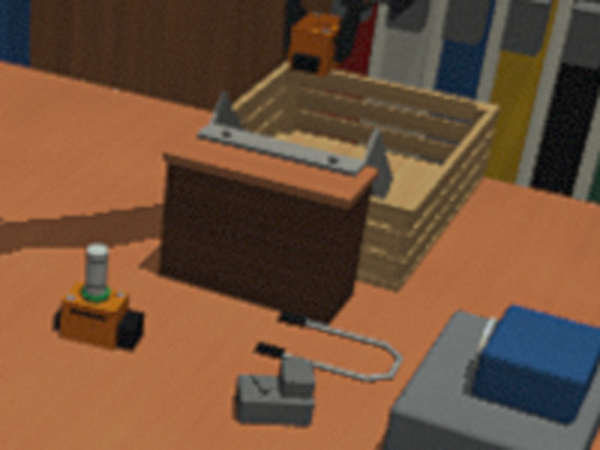

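The picture shows the held housing at (315,45) above the middle of the chute (walls at 225 and 375), and the gauge upright and flush in B at (95,290). I'll lower it.

>>> {"name": "jog_arm", "arguments": {
  "turn": [
    [0,0,0],
    [0,0,0],
    [0,0,0],
    [0,0,0],
    [0,0,0]
  ],
  "translation": [
    [0,0,0.03],
    [0,0,0.055],
    [0,0,0.072],
    [0,0,0.079],
    [0,0,0.079]
  ],
  "grip": [0.8,0.8,0.8,0.8,0.8]
}}

```text
clock: 17.4
tool_pos: [0.554, 0.4377, 0.1712]
eef_rot: [0.707, 0.707, -0.0, 0.0]
contact_force: [-0.1, 0.2, -3.8]
opening: 0.472
finger_force: 30.0
```

>>> {"name": "jog_arm", "arguments": {
  "turn": [
    [0,0,0],
    [0,0,0],
    [0,0,0],
    [0,0,0],
    [0,0,0],
    [0,0,0],
    [0,0,0],
    [0,0,0],
    [0,0,0]
  ],
  "translation": [
    [0,0,0.006],
    [0,0,0.006],
    [0,0,0.006],
    [0,0,0.006],
    [0,0,0.006],
    [0,0,0.006],
    [0,0,-0.04],
    [0,0,-0.1],
    [0,0,-0.1]
  ],
  "grip": [0.5,0.1,0,0,0,0,0,0,0]
}}

```text
clock: 18.52
tool_pos: [0.5558, 0.4406, 0.2773]
eef_rot: [0.707, 0.707, 0.006, -0.0]
contact_force: [-0.2, 0.4, -0.5]
opening: 1.001
finger_force: 0.0
```

Run:
```python
from h import *
s=r.get_state();print(s['clock'],s['tool_pos'].round(4),s['opening'],np.round(s['contact_force'],2))
S1=cams.snapshot("scene")[:,:,::-1];T1=cams.snapshot("top")[:,:,::-1]
for n in("housing_a","gauge"):
  for c in("scene","top"):
    print(n,c,[(round(d['p'],2),np.round(d['position'],4).tolist()) for d in models.place_of(c,n)][:5])
a=cv2.resize(S1[70:220,300:500],(600,450),interpolation=cv2.INTER_CUBIC)[:300]
b=cv2.resize(T1[130:250,75:315],(600,300),interpolation=cv2.INTER_CUBIC)
cv2.imwrite("pics/e1.png",np.vstack([a,b]))
```

```text
18.525 [0.5558 0.4406 0.2773] 1.000890582014292 [-0.22  0.39 -0.47]
housing_a scene [(0.64, [0.4542, 0.1459, -0.0015]), (0.58, [0.5571, 0.3729, -0.0007]), (0.42, [0.5592, 0.6035, 0.0525])]
housing_a top [(0.56, [0.4497, 0.1435, -0.0016])]
gauge scene [(0.96, [0.4842, -0.3936, 0.0005]), (0.89, [0.4067, -0.195, 0.003]), (0.77, [0.6032, -0.2748, 0.0022]), (0.57, [0.4539, 0.1461, 0.017])]
gauge top [(0.63, [0.4075, -0.1973, 0.0012]), (0.61, [0.6068, -0.2722, -0.0009]), (0.47, [0.4796, -0.3923, -0.0032]), (0.42, [0.4565, 0.142, 0.0133])]
```

View pics/e1.png

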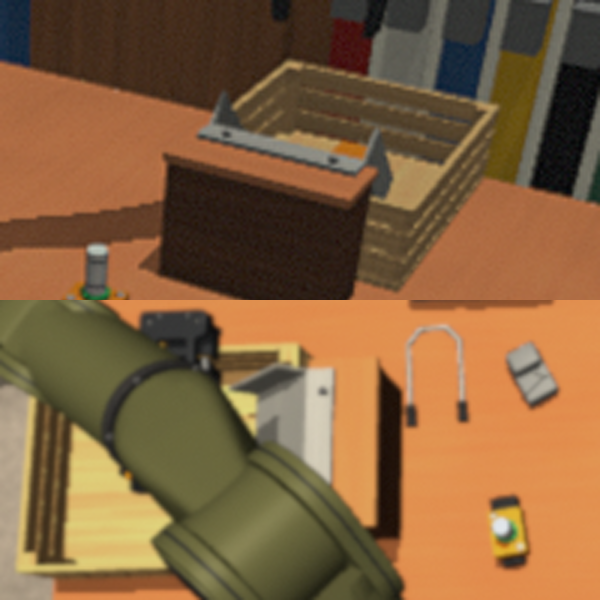

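The housing is visible inside the crate at (350,150), and the gauge is flush in B. I'll retract a little, let things settle, and hand in.

>>> {"name": "jog_arm", "arguments": {
  "turn": [
    [0,0,0],
    [0,0,0],
    [0,0,0],
    [0,0,0],
    [0,0,0],
    [0,0,0],
    [0,0,0],
    [0,0,0]
  ],
  "translation": [
    [0,0,-0.03],
    [0,0,-0.05],
    [0,0,-0.05],
    [0,0,-0.05],
    [0,0,-0.05],
    [0,0,-0.05],
    [0,0,-0.05],
    [0,0,-0.05]
  ],
  "grip": [0,0,0,0,0,0,0,0]
}}

```text
clock: 19.82
tool_pos: [0.5538, 0.438, 0.3211]
eef_rot: [0.707, 0.707, -0.0, 0.0]
contact_force: [0.0, 0.7, 0.5]
opening: 0.999
finger_force: 0.0
```

Run:
```python
from h import *
S=cams.snapshot("scene")
print([(round(d['p'],2),np.round(d['position'],3).tolist()) for d in models.place_of("scene","housing_a")],r.get_state()['clock'])
print(r.finish_job())
```

```text
[(0.94, [0.453, 0.145, 0.002]), (0.52, [0.558, 0.607, 0.052])] 19.925
the job is handed in; nothing more can be done
None
```

Job handed in at about 20 s: the gauge is fully home and upright in the sound housing (housing_b), the blocked housing_a went down the chute into the crate, and the highest push I read on the gauge was about 22 N.

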